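# Check a washed baby jar with a humidity probe through its clip-on guide ring

### The job

Check that the washed glass jar in the basket is dry: take the humidity probe by its handle, lead it out along the L-shaped slot of its stand without forcing it, and lower its rod from above through the guide ring clipped to the jar's rim without touching the ring or the jar. Finish while still holding the probe there: upright and still, the rod in the middle of the ring, and the bulb at its tip about 2 cm above the jar's inside floor, touching nothing. The jar, the other things in the basket and those on the shelf stay where they are.

Things in the scene. Friction and masses are not known exactly. Their poses are not given: they have to be found in the camera images.
- probe: humidity probe, 190 mm long, about 120 g, loose, upright in its stand. Origin at the tip's lowest point, z up its axis. From the tip up: bulb 14 mm across, 14 mm long; round rod 6 mm across up to z = 110; round collar 32 mm across to z = 115; white square handle 24 x 24 mm (faces square to its x and y) to z = 190, a small black display on its -x face
- tip (a point): lowest point of the probe's bulb, on the probe's axis
- stem (a point): point on the axis of the probe's rod, 73 mm above the tip
- holder: the probe's stand, fixed: base 130 x 110 x 12 mm, a post at its +x side and on it a level plate 90 x 90 x 6 mm, top face 130 mm above the shelf. Origin under the plate's centre at shelf height, z up; its -x side faces roughly to the robot. The plate has an L-shaped slot 12 mm wide (seat, corner, mouth). The collar rests on the plate, the rod hangs through the slot
- seat (a point): closed end of the slot, where the probe's axis stands at the start: stand frame x = 15, y = 18 mm, at the plate's top face (z = 130). Neither collar nor bulb fits through the slot, so the probe comes out only along it
- corner (a point): centre of the slot's corner, 36 mm from the seat in the stand's -y direction: stand frame x = 15, y = -18 mm, at the plate's top face
- mouth (a point): middle of the slot's open end in the plate's -x edge, 60 mm from the corner in the stand's -x direction: stand frame x = -45, y = -18 mm, top face. The bulb is clear of the plate once the probe's axis is 15 mm or more beyond this point
- jar: upright glass jar, about 350 g, loose, standing in the basket: outer diameter 72 mm, height 90 mm, wall 3 mm, inside floor 6 mm above its underside. Origin at the centre of its underside, z up. A steel spring clip grips the rim at its +x side and carries a level guide ring over the middle of the mouth; the clip's thumb tab sticks up to 110 mm outside the rim
- guide (a point): centre of the guide ring's bore, 99 mm above the jar's underside, on the jar's axis. The ring is 36 mm outside, bore 24 mm in diameter, 6 mm high (96 to 102 mm above the underside)
- basket: grey plastic basket, fixed, 230 x 340 x 70 mm, walls 4 mm, floor 4 mm thick; origin at the centre of its underside
- bowl: steel baby bowl in the basket, 90 mm across, 40 mm high; not to be moved
- teether: sky-blue ring teether in the basket, about 82 mm across, 14 mm high; not to be moved
- wood_ring: olive wood ring in the basket, 70 mm across, 14 mm high; not to be moved
- rattle: red plastic rattle lying in the basket, 90 mm long, 26 mm high; not to be moved
- bottle: clear plastic feeding bottle standing behind on the shelf, 60 mm across, 140 mm high; not to be moved
- mug: white mug standing behind on the shelf, 72 mm across, 75 mm high; not to be moved
Mind the look-alikes: they are no part of the job. Of the things like the holder, leave any that is yellow; of the rest the larger one is meant. Of the things shaped like the probe, the white one is meant.

How it is judged (in metres and radians):
On the way, in this order (a step that is already met when the one before it is completed fails the run):
1. the probe has left the stand through the slot's mouth: its tip is beyond the plate's edge and still below the plate (x of tip in the frame of holder between -0.15 and -0.05 m and height (world z) of tip below 0.122 m), for 0.02 s.
2. the bulb is over the guide ring's bore, above the ring (horizontal distance between tip and guide below 0.009 m and z of tip in the frame of jar above 0.102 m), for 0.05 s.
At the end, for the whole second after the job is handed in: the fingers hold the probe upright (within 5 degrees) and still, its rod and bulb each within 6 mm of the centre line of the guide ring, the tip 8 to 34 mm above the jar's inside floor, the probe not touching the jar or the ring, and the jar upright within 12 mm of where it was (horizontal distance between each of tip, stem and guide below 0.006 m and angle between probe's own z axis and vertical below 0.09 rad and z of tip in the frame of jar between 0.014 and 0.04 m and contact force between probe and jar below 0.05 N and contact force between the fingers and probe above 1 N and linear speed of probe below 0.02 m/s and angle between jar's own z axis and vertical below 0.05 rad and distance of jar from where it was at the start of the episode below 0.012 m); the arm keeps its last pose, push and grip.
It fails at once if the probe touches the guide ring or the jar (contact force between probe and jar above 0.2 N).
It fails at once if the probe is forced against its stand: over 25 N once it has left its seat, or over 60 N anywhere ((contact force between probe and holder above 25 N and horizontal distance between tip and seat above 0.008 m) or contact force between probe and holder above 60 N).
It fails at once if the jar is shifted or tipped (distance of jar from where it was at the start of the episode above 0.012 m or angle between jar's own z axis and vertical above 0.1 rad).
It fails at once if a bystander is moved (distance of any of bowl, teether, wood_ring, rattle, bottle, mug from where it was at the start of the episode above 0.02 m).
It also fails if it takes over 54 s, if anything falls off the work surface, if the arm or the gripper's body presses on something with over 40 N, if the wrist force passes 120 N, or if a joint passes its speed limit or range.

### The arm

A 6-joint arm with a two-finger parallel gripper is mounted at the origin on the work surface. World frame = base frame: x ahead of the robot, y to its left, z up, the work surface at z = 0. Lengths are in mm, angles in rad, forces in N, time in s.
With the tool pointing down it reaches from about 350 to 875 mm from the base axis. Payload 4.2 kg.
Tool frame: the origin (TCP) lies midway between the tips of the shut fingers; the grasp point (between the pads) lies 19 mm behind it; x points along the fingers, y is the direction in which the jaws open and shut, and the axes are right-handed (so a half turn about x gives the same grasp; the last joint's range is limited). The gripper opens to 85 mm and grips with 20 to 120 N. Pads are 22 mm wide; open, the fingers measure 114 mm over their backs; the gripper's body (76 mm by 85 mm) begins 54 mm behind the grasp point. The pads swing forward as they close: fully open they stand 13 mm farther back than shut.
Start: joints at [1.559, 0.385, 0.008, 0, -1.194, -0.259], TCP at [167.157, 602.211, 231.312] pointing down, gripper open.
Joint ranges: [-3.14, 3.14], [-1.21, 2.06], [-1.07, 1.41], [-3.16, 2.05], [-2.99, -0.16], [-3.1, 3.1]. Speed limits (rad/s): [2.79, 2.79, 3.14, 3.14, 3.14, 3.14].

### API

Orientations are given as a unit quaternion [x, y, z, w].
In Python, from bench import readout, imaging, arm gives the robot as it stands.
- The arm moves only by the tool arm_command, never from a script. Its argument "increments" is a list of rows, each a list of 3 entries, a list of its own where there are three numbers: the turn, a rotation vector about the world's x, y, z in degrees, then the shift along the world's x, y, z in mm, then the closure, from 0 (fully open) to 1 (shut). In form: [[[ax, ay, az], [tx, ty, tz], fingers], ...]. A call has exactly 5 rows; each row is the pose to reach, as a shift and turn from the pose measured when the call began; what a row does not reach only later rows make up. A row lasts 1/10 s, in which the tool goes at most 50 mm and 8.59 degrees, less where a joint would pass 70% of its speed; a pose out of reach is approached as far as the arm can. A call with a gripper value outside its range is refused whole. The fingers move at their own pace and stop on an object; the grip force is fixed at half the most. Time passes only in rows, so rows that repeat a pose let the fingers close, or fill a call up. It gives the time, the measured TCP pose, the force and the opening at its end, in the units of the state.
- readout.read_state(): the state, without advancing time (a new reading comes with each control period).
- imaging.get_image(name): name is "scene" or "top"; returns (picture, depth): 384x512x3 uint8, blue, green, red; 384x512 float32, mm along the optical axis (not along the pixel's ray), 0 where there is no reading.
- imaging.camera_info(name): a dict with "vfov" (degrees; the focal length in pixels is half the picture's height over the tangent of half this angle, whatever the lens; pixels are square), "cx", "cy" (the principal point, pixels), "D" ([k1, k2, p1, p2, k3] as OpenCV has them; the pictures are not rectified), "eye" and "rotation" of the camera in the world. Camera axes: x right, y down, z forward; pixel columns grow to the right and rows downward; lengths in mm; the calibration is good to about 2 mm. A picture is of the moment at which its call begins. camera_info takes no time and is no camera call.
- arm.job_done(): hands the job in, once; it reports no verdict.
The state is a dict: "clock": time; "joints": joint angles; "joint_vel": joint speeds; "joint_efforts": joint torques, N m; "position": TCP position; "ee_rot": TCP orientation; "contact_force": force on the tool from outside, world axes, zero at the start; "wrist_torque": the same for the moment, N m; "gripper_width": finger opening in mm.
Only numpy, scipy, OpenCV 4.12 (cv2) and the standard library are available. Lean on these libraries where they do the work, as an engineer would, in place of code of your own. Each camera call takes 0.05 s, during which the arm holds its last target. There are 200 camera calls.

## Working session

There is one attempt and no reset: what is moved stays moved. The work goes in short steps, Python scripts to look and compute and a tool call to move; the robot and the scene stay as the last step left them, time stands still between calls to the robot, and variables do not carry over. Pictures are saved under pics/ and viewed, about 8 in all and at most 12, crops included, and the job is handed in when it is done.

Besides the shell and the picture viewer there is one more tool, called by a JSON object that holds its "op" and its "data". arm_command: Moves the arm, as the interface text tells. Its arguments: {"type":"object","properties":{"increments":{"type":"array","items":{"type":"array"}}},"required":["increments"]}

```bash
mkdir -p pics; ls; cat > h.py <<'E'
import numpy as np, cv2
from bench import readout, imaging, arm
def K(n):
    c=imaging.camera_info(n); f=192/np.tan(np.radians(c["vfov"])/2)
    return c,np.array([[f,0,c["cx"]],[0,f,c["cy"]],[0,0,1.]])
def grab(n,tag):
    p,d=imaging.get_image(n); cv2.imwrite(f"pics/{tag}.png",p); np.savez(f"{tag}.npz",p=p,d=d); return p,d
def cloud(n,d):
    c,k=K(n); v,u=np.mgrid[:384,:512]
    q=cv2.undistortPoints(np.stack([u,v],-1).reshape(-1,1,2).astype(np.float64),k,np.array(c["D"],float)).reshape(384,512,2)
    X=np.dstack([q*d[...,None],d]); R=np.array(c["rotation"]); return X@R.T+np.array(c["eye"])
def proj(n,P):
    c,k=K(n); R=np.array(c["rotation"]); X=(np.atleast_2d(P)-np.array(c["eye"]))@R
    return cv2.projectPoints(X,np.zeros(3),np.zeros(3),k,np.array(c["D"],float))[0].reshape(-1,2)
E
python3 - <<'E'
from h import *
for n in("scene","top"):
    print(imaging.camera_info(n)); p,d=grab(n,n+"0")
print(readout.read_state())
E
```

```text
pics
{'vfov': 52.04769890453472, 'cx': 248.36708230053634, 'cy': 185.87666203699385, 'D': array([-0.09045624,  0.        ,  0.        ,  0.        ,  0.        ]), 'eye': array([1166.08920111,  214.10839489,  676.31533116]), 'rotation': array([ 0.55034922,  0.72820894, -0.32585863, -0.24625927])}
{'vfov': 47.5365020417921, 'cx': 258.7663444673646, 'cy': 191.3311691972624, 'D': array([0.00767992, 0.        , 0.        , 0.        , 0.        ]), 'eye': array([ 435.76858508,   11.51544854, 1260.22224979]), 'rotation': array([ 0.70989968, -0.70334527,  0.02776809, -0.02401686])}
{'clock': 0.1, 'joints': array([ 1.55858937e+00,  3.85467857e-01,  6.75780994e-03, -4.15380404e-04,
       -1.19402108e+00, -2.58613018e-01]), 'joint_vel': array([ 0.00081003, -0.00060012,  0.00299646,  0.00205426, -0.00106064,
       -0.00126988]), 'joint_efforts': array([-2.73336727e-04, -3.93319595e+01,  1.88931441e+01,  4.19793427e+00,
       -2.56563726e-03,  3.84833200e-06]), 'position': array([167.04238593, 601.7157938 , 230.33918951]), 'ee_rot': array([-0.70057491,  0.09620625,  0.70067772,  0.09481496]), 'contact_force': array([-0.50908094,  0.20892837,  0.60473984]), 'wrist_torque': array([ 0.02391345, -0.02988214, -0.01562489]), 'gripper_width': 85.47495222512842}
```

Rotation is a quaternion; fix that and look.

```bash
sed -i 's/R=np.array(c\["rotation"\])/R=Rot.from_quat(c["rotation"]).as_matrix()/; 1a from scipy.spatial.transform import Rotation as Rot' h.py
python3 - <<'E'
from h import *
for n in("scene","top"):
    z=np.load(n+"0.npz"); X=cloud(n,z["d"]); print(n,[np.round(X[v,u]) for v,u in((100,100),(300,250),(200,400))])
E
```

```text
scene [array([ 146., -615.,    0.]), array([762., 103.,   3.]), array([387., 389.,   1.])]
top [array([793., 475.,  -3.]), array([218.,  27.,   0.]), array([ 503., -380.,   72.])]
```

View pics/top0.png

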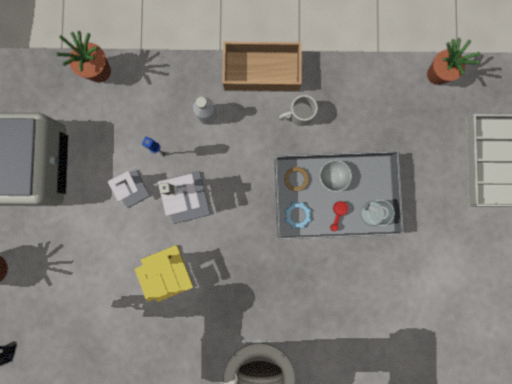

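View pics/scene0.png

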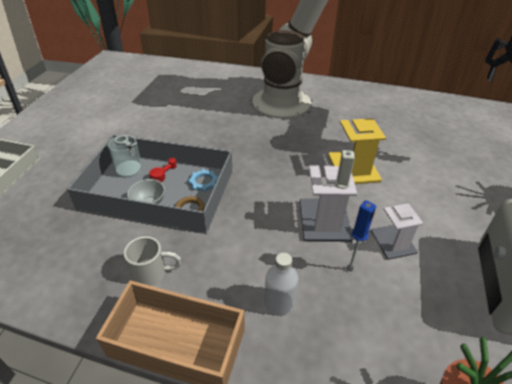

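Top view: large grey stand at (185,197) with the white probe at (165,187). Look-alikes: yellow stand (165,273), small grey stand (128,188), blue probe (151,145). The jar is at (377,213). I'll check these choices in a crop.

```bash
python3 - <<'E'
from h import *
a=cv2.imread("pics/top0.png"); b=cv2.imread("pics/scene0.png")
r=lambda i,x,y,w,h:cv2.resize(i[y:y+h,x:x+w],(400,300),interpolation=cv2.INTER_CUBIC)
cv2.imwrite("pics/crop1.png",np.vstack([np.hstack([r(a,150,160,72,54+12)if 0 else r(a,148,164,80,60),r(a,340,180,80,60)]),np.hstack([r(b,290,140,100,75),r(b,90,125,80,60)])]))
for n in("top","scene"):
    z=np.load(n+"0.npz"); X=cloud(n,z["d"]); Z=X[...,2]; hsv=cv2.cvtColor(z["p"],cv2.COLOR_BGR2HSV)
    lo=(148,164,228,224) if n=="top" else (290,140,390,245)
    M=np.zeros(Z.shape,bool); M[lo[1]:lo[3],lo[0]:lo[2]]=1
    M&=(hsv[...,1]<70)&(X[...,1]<330)
    for nm,l,h in(("plate",122,138),("handletop",195,218),("handle",150,218),("base",7,17)):
        P=X[M&(Z>l)&(Z<h)]
        if nm!="handle": P=P
        if len(P)>5:
            print(n,nm,len(P),P.mean(0).round(1),P.min(0).round(),P.max(0).round(),"rect",[np.round(t,1) for t in cv2.minAreaRect(P[:,:2].astype(np.float32))])
    M=np.zeros(Z.shape,bool)
    if n=="top": M[190:235,355:400]=1
    else: M[130:180,105:145]=1
    for l,h in((60,90),(90,97),(97,109),(109,120)):
        P=X[M&(Z>l)&(Z<h)]
        if len(P): print(n,"jar",l,len(P),P.mean(0).round(1),P.min(0).round(),P.max(0).round())
E
```

```text
top plate 914 [507.5 212.  128.7] [455. 161. 122.] [563. 269. 137.] rect [array([509.5, 215.3]), array([90.2, 90.6]), np.float64(14.5)]
top handletop 107 [519.3 235.2 207.4] [507. 223. 195.] [532. 248. 213.] rect [array([519.7, 235.9]), array([24.7, 24.1]), np.float64(5.4)]
top handle 150 [518.5 232.9 197.3] [507. 223. 151.] [532. 248. 213.] rect [array([519.8, 236. ]), array([24.8, 24.1]), np.float64(7.8)]
top base 750 [497.  196.8  10.9] [435. 147.   7.] [582. 284.  17.] rect [array([509.5, 214.8]), array([130.3, 109.1]), np.float64(14.7)]
top jar 60 229 [ 458.1 -334.5   72.9] [ 409. -381.   60.] [ 531. -277.   90.]
top jar 90 80 [ 468.5 -321.1   92.8] [ 434. -355.   90.] [ 501. -284.   96.]
top jar 97 149 [ 473.6 -304.9  104.3] [ 439. -336.   97.] [ 495. -270.  109.]
top jar 109 11 [ 486.4 -279.7  112.2] [ 471. -325.  110.] [ 495. -268.  117.]
scene plate 945 [522.2 211.1 130.8] [343. 160. 122.] [641. 298. 138.] rect [array([499.2, 217.5]), array([298.5, 104.2]), np.float64(11.8)]
scene handletop 154 [525.5 234.5 206.4] [507. 222. 195.] [535. 248. 212.] rect [array([520.9, 234.8]), array([26.9, 24.3]), np.float64(8.1)]
scene handle 429 [540.3 240.3 184.8] [507. 220. 150.] [644. 298. 212.] rect [array([575.9, 259.2]), array([151.5,  31.8]), np.float64(22.3)]
scene base 1095 [528.3 207.7  12.8] [225. 146.   7.] [586. 330.  17.] rect [array([406.3, 215.6]), array([329.8, 167. ]), np.float64(15.0)]
scene jar 60 471 [ 467.6 -322.1   73.9] [ 404. -390.   60.] [ 506. -281.   90.]
scene jar 90 104 [ 475.6 -316.6   93. ] [ 430. -357.   90.] [ 505. -283.   96.]
scene jar 97 123 [ 473.7 -311.2  104.7] [ 450. -339.   97.] [ 495. -277.  109.]
scene jar 109 10 [ 488.2 -274.5  111.7] [ 480. -279.  110.] [ 495. -271.  114.]
```

View pics/crop1.png

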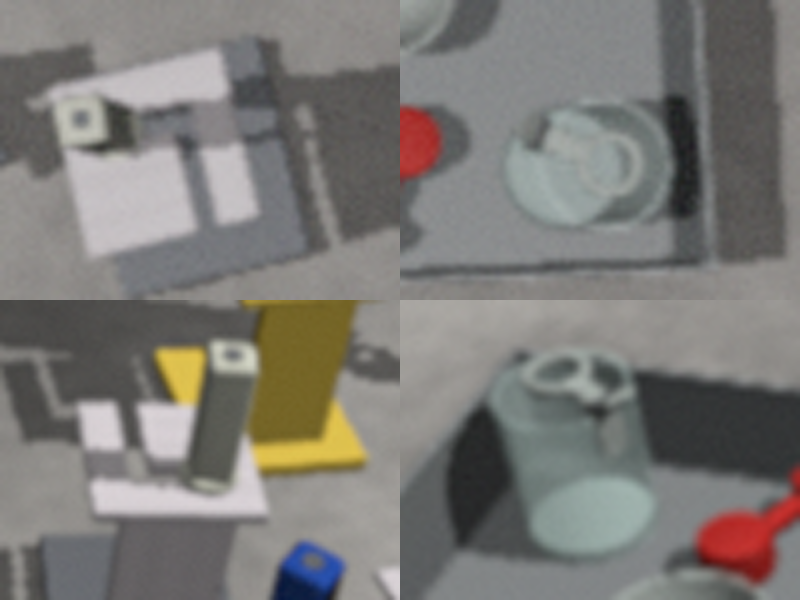

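The crop confirms it: the white probe is in the large grey-white stand, and its yaw of about 14.5° agrees with the seat position. The jar's ring is at about top (382,212) and scene (122,139). Next I'll compute the approach and triangulate the ring.

```bash
cat >> h.py <<'E'
def ray(n,u,v):
    c,k=K(n); q=cv2.undistortPoints(np.array([[[u,v]]],float),k,np.array(c["D"],float))[0,0]
    R=Rot.from_quat(c["rotation"]).as_matrix(); return np.array(c["eye"]),R@np.array([q[0],q[1],1])
def atz(n,u,v,z):
    e,r=ray(n,u,v); return e+r*(z-e[2])/r[2]
def tri(a,b):
    A=np.zeros((3,3));B=np.zeros(3)
    for n,u,v in(a,b):
        e,r=ray(n,u,v); r=r/np.linalg.norm(r); M=np.eye(3)-np.outer(r,r); A+=M;B+=M@e
    return np.linalg.solve(A,B)
def st():
    s=readout.read_state(); R=Rot.from_quat(s["ee_rot"]).as_matrix()
    print("t",round(s["clock"],2),"tcp",s["position"].round(1),"tool x",R[:,0].round(3),"y",R[:,1].round(3),"yaw_y",np.degrees(np.arctan2(R[1,1],R[0,1])).round(1),"w",round(s["gripper_width"],1),"F",s["contact_force"].round(1)); return s,R
E
python3 - <<'E'
from h import *
s,R=st(); print(s["joints"].round(3))
print("ring top@106",atz("top",382.4,212.4,106),"scene@106",atz("scene",122,139.4,106),"tri",tri(("top",382.4,212.4),("scene",122,139.4)))
z=np.load("top0.npz"); X=cloud("top",z["d"]); print("blue",X[140:150,147:156][...,:].reshape(-1,3)[::9].round())
# handle yaw from top-face pixels
Z=X[...,2];P=X[(Z>200)&(Z<218)&(abs(X[...,0]-520)<20)&(abs(X[...,1]-236)<20)]
print(len(P),cv2.minAreaRect(P[:,:2].astype(np.float32)),P[:,2].mean())
E
```

```text
t 0.1 tcp [167.  601.7 230.3] tool x [-0.    -0.002 -1.   ] y [-0.268 -0.964  0.002] yaw_y -105.5 w 85.5 F [-0.5  0.2  0.6]
[ 1.559  0.385  0.007 -0.    -1.194 -0.259]
ring top@106 [ 467.66797208 -322.07952125  106.        ] scene@106 [ 469.30709115 -317.22336891  106.        ] tri [ 466.95282217 -321.07797321  103.89884468]
blue [[640. 285. 187.]
 [637. 285. 186.]
 [635. 285. 187.]
 [632. 284. 190.]
 [630. 285. 185.]
 [627. 284. 190.]
 [624. 284. 188.]
 [623. 285. 184.]
 [627. 295. 147.]
 [649. 332.   1.]]
103 ((519.6959838867188, 235.86988830566406), (24.728561401367188, 24.1317138671875), 5.381955146789551) 207.88343033013177
```

{"op": "arm_command", "data": {"increments": [[[0, 0, -8], [30, -30, 40], 0], [[0, 0, -16], [65, -65, 50], 0], [[0, 0, -24], [100, -100, 50], 0], [[0, 0, -32], [135, -135, 50], 0], [[0, 0, -40], [170, -170, 50], 0]]}}

```text
clock: 0.6
position: [333.9, 434.0, 280.2]
ee_rot: [-0.624, 0.332, 0.625, 0.33]
contact_force: [0.8, 0.3, -0.1]
gripper_width: 85.3
```

```bash
python3 -c "from h import *; s,R=st(); print(s['joints'].round(2))"
```

```text
t 0.6 tcp [333.9 434.  280.2] tool x [-0.002 -0.001 -1.   ] y [-0.827 -0.562  0.002] yaw_y -145.8 w 85.3 F [ 0.8  0.3 -0.1]
[ 1.21  0.22 -0.1  -0.   -1.25 -0.61]
```

{"op": "arm_command", "data": {"increments": [[[0, 0, -8], [35, -35, 0], 0], [[0, 0, -16], [70, -72, 0], 0], [[0, 0, -24], [105, -110, 0], 0], [[0, 0, -27], [140, -148, 0], 0], [[0, 0, -27], [172, -182, 0], 0]]}}

```text
clock: 1.1
position: [505.2, 251.8, 279.9]
ee_rot: [-0.53, 0.469, 0.531, 0.467]
contact_force: [1.1, 1.0, -0.2]
gripper_width: 85.4
```

{"op": "arm_command", "data": {"increments": [[[0, 0, 0], [13, -16, 0], 0], [[0, 0, 0], [13, -16, 0], 0], [[0, 0, 0], [13, -16, 0], 0], [[0, 0, 0], [13, -16, 0], 0], [[0, 0, 0], [13, -16, 0], 0]]}}

```text
clock: 1.6
position: [517.5, 236.8, 280.0]
ee_rot: [-0.53, 0.468, 0.531, 0.467]
contact_force: [0.3, -0.4, -0.4]
gripper_width: 85.5
```

```bash
python3 -c "
from h import *; st(); grab('scene','s1'); p,d=grab('top','t1')
a=cv2.imread('pics/t1.png');b=cv2.imread('pics/s1.png')
r=lambda i,x,y:cv2.resize(i[y:y+120,x:x+120],(400,400),interpolation=cv2.INTER_CUBIC)
cv2.imwrite('pics/crop2.png',np.hstack([r(a,110,140),r(b,280,80)]))"
```

```text
t 1.6 tcp [517.5 236.8 280. ] tool x [-0.003 -0.    -1.   ] y [-0.992 -0.126  0.003] yaw_y -172.8 w 85.5 F [ 0.3 -0.4 -0.4]
```

View pics/crop2.png

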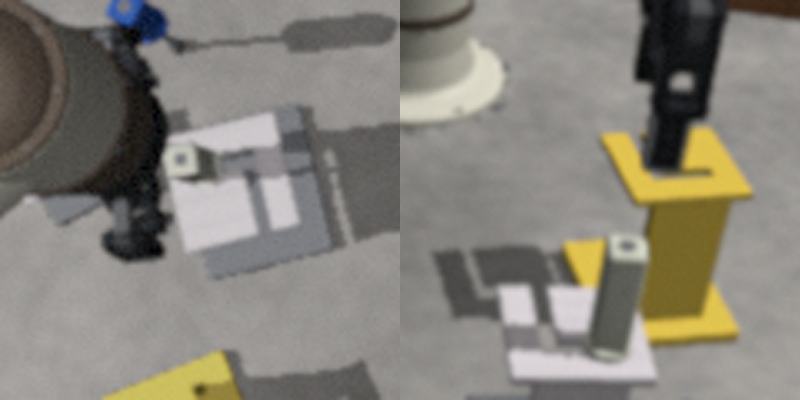

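```bash
python3 -c "
from h import *
C=np.array([517.5,236.8,293]);y=np.array([.992,.126,0])
for n in('scene','top'): print(n,proj(n,[C,C+43*y,C-43*y,C+57*y,C-57*y]).round(1).tolist())
z=np.load('t1.npz');X=cloud('top',z['d']);M=np.zeros((384,512),bool);M[135:225,130:165]=1
M&=(X[...,2]>280)&(X[...,2]<330)
v,u=np.nonzero(M);P=X[M];print(len(P));
for lo,hi in((280,300),(300,330)):
  m=(P[:,2]>lo)&(P[:,2]<hi);print(lo,P[m].min(0).round(),P[m].max(0).round(),P[m].mean(0).round())
z=np.load('s1.npz');X=cloud('scene',z['d']);M=(abs(X[...,0]-517)<80)&(abs(X[...,1]-237)<40)&(X[...,2]>270)&(X[...,2]<325)
P=X[M];print(len(P),P.min(0),P.max(0),np.median(P,0))
"
```

```text
scene [[356.5, 117.4], [357.9, 130.4], [355.2, 105.7], [358.4, 134.8], [354.8, 102.1]]
top [[155.3, 185.5], [153.4, 166.5], [157.2, 204.7], [152.7, 160.3], [157.9, 211.0]]
31
280 [474. 222. 291.] [567. 238. 300.] [534. 231. 297.]
300 [463. 220. 302.] [569. 237. 330.] [512. 228. 314.]
260 [469.91025116 218.95286788 293.78000501] [575.19335358 253.33366919 324.84559048] [567.32114939 237.54985185 310.12434078]
```

Everything agrees, so I descend and grip.

{"op": "arm_command", "data": {"increments": [[[0, 0, 0], [2, -1, -20], 0], [[0, 0, 0], [2, -1, -50], 0], [[0, 0, 0], [2, -1, -80], 0], [[0, 0, 0], [2, -1, -110], 0], [[0, 0, 0], [2, -1, -110], 0]]}}

```text
clock: 2.2
position: [516.8, 234.6, 165.9]
ee_rot: [-0.529, 0.471, 0.532, 0.464]
contact_force: [-0.3, -0.3, -0.4]
gripper_width: 85.3
```

{"op": "arm_command", "data": {"increments": [[[0, 0, 0], [0, 0, 0], 0.3], [[0, 0, 0], [0, 0, 0], 0.5], [[0, 0, 0], [0, 0, 0], 0.65], [[0, 0, 0], [0, 0, 0], 0.8], [[0, 0, 0], [0, 0, 0], 1]]}}

```text
clock: 2.7
position: [517.4, 235.0, 167.3]
ee_rot: [-0.529, 0.47, 0.532, 0.464]
contact_force: [-1.3, -0.3, 3.0]
gripper_width: 23.5
```

{"op": "arm_command", "data": {"increments": [[[0, 0, 0], [0, 0, 0], 1], [[0, 0, 0], [0, 0, 0], 1], [[0, 0, 0], [0, 0, 0], 1], [[0, 0, 0], [0, 0, 0], 1], [[0, 0, 0], [0, 0, 0], 1]]}}

```text
clock: 3.2
position: [517.3, 235.0, 167.3]
ee_rot: [-0.529, 0.47, 0.532, 0.464]
contact_force: [0.1, -0.1, 0.7]
gripper_width: 23.3
```

```bash
python3 -c "
from h import *; st(); p,d=grab('top','t2');p,d=grab('scene','s2')
cv2.imwrite('pics/crop3.png',np.hstack([cv2.resize(cv2.imread(f'pics/{f}.png')[y:y+90,x:x+90],(400,400),interpolation=cv2.INTER_CUBIC) for f,x,y in(('s2',290,130),('t2',130,150))]))"
```

```text
t 3.2 tcp [517.3 235.  167.3] tool x [-0.009 -0.004 -1.   ] y [-0.992 -0.126  0.009] yaw_y -172.7 w 23.3 F [ 0.1 -0.1  0.7]
```

View pics/crop3.png

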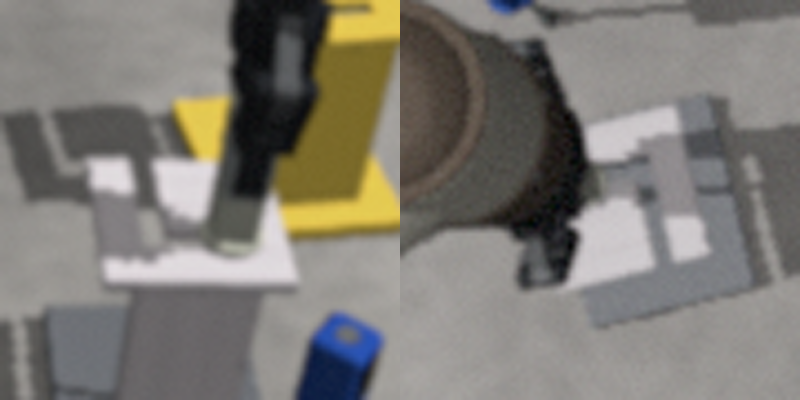

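{"op": "arm_command", "data": {"increments": [[[0, 0, 0], [0, 0, 3], 1], [[0, 0, 0], [0, 0, 6], 1], [[0, 0, 0], [0, 0, 8], 1], [[0, 0, 0], [1, -4, 8], 1], [[0, 0, 0], [2, -8, 8], 1]]}}

```text
clock: 3.8
position: [519.3, 226.7, 175.3]
ee_rot: [-0.529, 0.47, 0.532, 0.464]
contact_force: [-0.6, 0.1, -1.2]
gripper_width: 23.5
```

```bash
python3 -c "
from h import *; st()"
```

```text
t 3.8 tcp [519.3 226.7 175.3] tool x [-0.009 -0.004 -1.   ] y [-0.992 -0.127  0.009] yaw_y -172.7 w 23.5 F [-0.6  0.1 -1.2]
```

{"op": "arm_command", "data": {"increments": [[[0, 0, 0], [1.5, -6, 0], 1], [[0, 0, 0], [3, -12, 0], 1], [[0, 0, 0], [4.5, -18, 0], 1], [[0, 0, 0], [6.3, -24, 0], 1], [[0, 0, 0], [7, -26.6, 0], 1]]}}

```text
clock: 4.3
position: [526.5, 199.3, 175.2]
ee_rot: [-0.529, 0.471, 0.532, 0.464]
contact_force: [0.3, 0.3, -1.9]
gripper_width: 23.5
```

```bash
python3 -c "
from h import *; st(); p,d=grab('top','t3');p,d=grab('scene','s3')
cv2.imwrite('pics/crop4.png',np.hstack([cv2.resize(cv2.imread(f'pics/{f}.png')[y:y+90,x:x+90],(400,400),interpolation=cv2.INTER_CUBIC) for f,x,y in(('s3',290,130),('t3',130,150))]))"
```

```text
t 4.3 tcp [526.5 199.3 175.2] tool x [-0.009 -0.004 -1.   ] y [-0.992 -0.126  0.009] yaw_y -172.8 w 23.5 F [ 0.3  0.3 -1.9]
```

View pics/crop4.png

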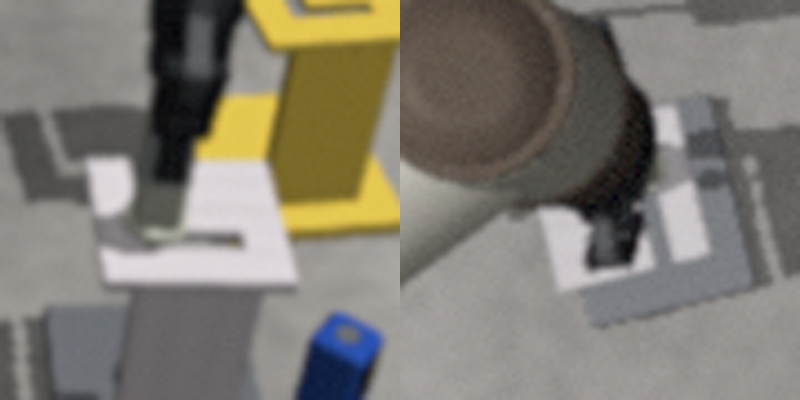

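{"op": "arm_command", "data": {"increments": [[[0, 0, 0], [-7, -1, 0], 1], [[0, 0, 0], [-17, -3.7, 0], 1], [[0, 0, 0], [-28, -6.5, 0], 1], [[0, 0, 0], [-40, -9.5, 0], 1], [[0, 0, 0], [-51, -12.3, 0], 1]]}}

```text
clock: 4.9
position: [474.0, 187.0, 175.4]
ee_rot: [-0.529, 0.471, 0.532, 0.464]
contact_force: [-0.6, -0.7, -1.4]
gripper_width: 23.4
```

```bash
python3 -c "
from h import *; st()"
```

```text
t 4.9 tcp [474.  187.  175.4] tool x [-0.009 -0.004 -1.   ] y [-0.992 -0.126  0.009] yaw_y -172.8 w 23.4 F [-0.6 -0.7 -1.4]
```

{"op": "arm_command", "data": {"increments": [[[0, 0, 0], [-11, -3, 0], 1], [[0, 0, 0], [-23, -6, 0], 1], [[0, 0, 0], [-35, -9, 0], 1], [[0, 0, 0], [-48, -12.4, 0], 1], [[0, 0, 0], [-48, -12.4, 0], 1]]}}

```text
clock: 5.4
position: [424.2, 173.9, 175.5]
ee_rot: [-0.529, 0.471, 0.532, 0.464]
contact_force: [0.2, -0.6, -1.2]
gripper_width: 23.6
```

```bash
python3 -c "
from h import *; s,R=st(); print(s['joints'].round(2)); p,d=grab('top','t4');p,d=grab('scene','s4')
# ring estimates again, both views
from itertools import product
for n,box in(('top',(355,190,400,235)),('scene',(105,120,150,180))):
  z=np.load(n[0]+'4.npz');X=cloud(n,z['d']);M=np.zeros((384,512),bool);M[box[1]:box[3],box[0]:box[2]]=1
  P=X[M&(X[...,2]>86)&(X[...,2]<99)]
  print(n,'rim',len(P),P.min(0).round(),P.max(0).round())
  a=cv2.imread(f'pics/{n[0]}4.png')
q=lambda f,x,y,w:cv2.resize(cv2.imread(f'pics/{f}.png')[y:y+w,x:x+w],(400,400),interpolation=cv2.INTER_CUBIC)
cv2.imwrite('pics/crop5.png',np.hstack([q('t4',362,193,40),q('s4',100,120,60)]))"
```

```text
t 5.4 tcp [424.2 173.9 175.5] tool x [-0.01  -0.004 -1.   ] y [-0.992 -0.127  0.01 ] yaw_y -172.7 w 23.6 F [ 0.2 -0.6 -1.2]
[ 0.74  0.16 -0.46 -0.   -0.96 -0.61]
top rim 112 [ 434. -355.   86.] [ 501. -283.   99.]
scene rim 153 [ 431. -357.   86.] [ 504. -283.   99.]
```

View pics/crop5.png

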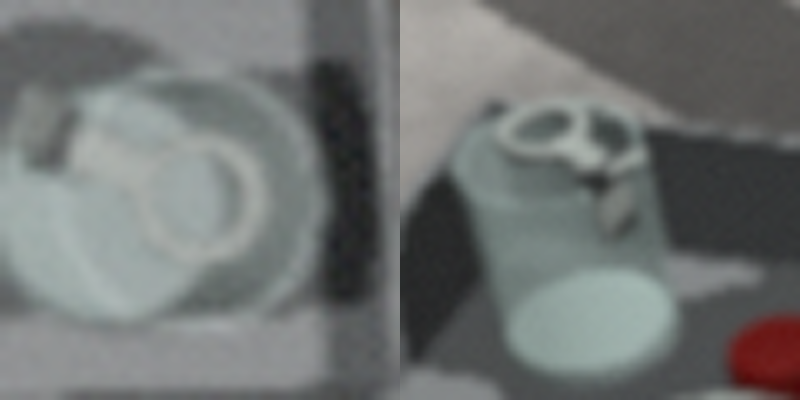

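```bash
python3 -c "
from h import *
print(tri(('top',381.8,212.1),('scene',120.9,138.8)),atz('top',381.8,212.1,106),atz('scene',120.9,138.8,106))
t=np.linspace(0,6.3,60)
# overlay fit: rings at candidate
for C in((467.5,-320.5),):
  for n,f,x,y,w in(('top','t4',362,193,40),('scene','s4',100,120,60)):
    k=400/w; im=cv2.resize(cv2.imread(f'pics/{f}.png')[y:y+w,x:x+w],(400,400),interpolation=cv2.INTER_CUBIC)
    for r,zz,c in((18,106,(0,0,255)),(12,106,(0,0,255)),(36,94,(255,0,0)),(36,4,(0,255,0))):
      q=(proj(n,np.c_[C[0]+r*np.cos(t),C[1]+r*np.sin(t),0*t+zz])-[x,y]+.5)*k
      cv2.polylines(im,[q.astype(np.int32)],True,c,1)
    cv2.imwrite(f'pics/o_{n}.png',im)
cv2.imwrite('pics/over.png',np.hstack([cv2.imread('pics/o_top.png'),cv2.imread('pics/o_scene.png')]))
"
```

```text
[ 468.51312545 -320.47569684  106.69947171] [ 468.44678964 -320.49967751  106.        ] [ 467.68092401 -321.34173611  106.        ]
```

View pics/over.png

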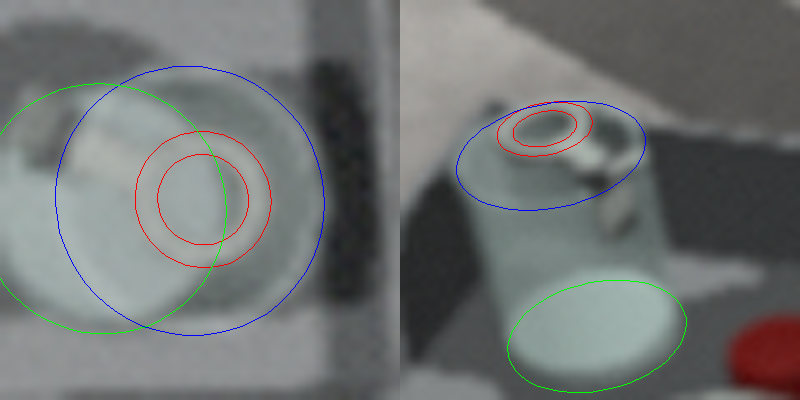

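{"op": "arm_command", "data": {"increments": [[[0, 0, 0], [-5, 0, 20], 1], [[0, 0, 0], [-5, -5, 45], 1], [[0, 0, 0], [-5, -15, 70], 1], [[0, 0, 0], [-5, -30, 95], 1], [[0, 0, 0], [-5, -50, 115], 1]]}}

```text
clock: 6.0
position: [422.1, 125.0, 292.4]
ee_rot: [-0.53, 0.469, 0.532, 0.465]
contact_force: [0.6, 0.1, -0.5]
gripper_width: 23.2
```

{"op": "arm_command", "data": {"increments": [[[0, 0, 0], [4, -30, 0], 1], [[0, 0, 0], [8, -70, 0], 1], [[0, 0, 0], [12, -110, 0], 1], [[0, 0, 0], [16, -150, 0], 1], [[0, 0, 0], [20, -190, 0], 1]]}}

```text
clock: 6.5
position: [442.6, -66.6, 292.6]
ee_rot: [-0.53, 0.469, 0.532, 0.465]
contact_force: [0.5, -0.3, -2.2]
gripper_width: 23.5
```

{"op": "arm_command", "data": {"increments": [[[0, 0, 0], [4, -40, 0], 1], [[0, 0, 0], [8, -80, 0], 1], [[0, 0, 0], [12, -120, 0], 1], [[0, 0, 0], [16, -155, 0], 1], [[0, 0, 0], [18, -180, 0], 1]]}}

```text
clock: 7.0
position: [461.2, -249.2, 292.1]
ee_rot: [-0.53, 0.47, 0.531, 0.465]
contact_force: [0.9, 0.8, -0.9]
gripper_width: 23.1
```

```bash
python3 -c "
from h import *; s,R=st(); print(s['joints'].round(2))"
```

```text
t 7.0 tcp [ 461.2 -249.2  292.1] tool x [-0.005 -0.003 -1.   ] y [-0.992 -0.126  0.006] yaw_y -172.8 w 23.1 F [ 0.9  0.8 -0.9]
[-0.18  0.17 -0.13  0.   -1.27  0.31]
```

{"op": "arm_command", "data": {"increments": [[[0, 0, 0], [3, -25, 0], 1], [[0, 0, 0], [5, -50, 0], 1], [[0, 0, 0], [6, -71.5, 0], 1], [[0, 0, 0], [6, -71.5, 0], 1], [[0, 0, 0], [6, -71.5, 0], 1]]}}

```text
clock: 7.5
position: [467.3, -321.1, 291.5]
ee_rot: [-0.529, 0.47, 0.531, 0.466]
contact_force: [-0.1, -0.6, -1.3]
gripper_width: 23.3
```

```bash
python3 -c "
from h import *; s,R=st(); p,d=grab('scene','s5'); X=cloud('scene',d)
e=proj('scene',[[467,-321,145],[467,-321,106]]);print(e)
x0,y0=int(e[0,0])-40,int(e[0,1])-55
M=(abs(X[...,0]-467)<35)&(abs(X[...,1]+321)<35)
for l,h in((140,165),(165,190),(190,215),(215,250),(250,262),(262,290)):
  P=X[M&(X[...,2]>l)&(X[...,2]<h)]
  if len(P): print(l,len(P),P.mean(0).round(1),P.min(0).round(1),P.max(0).round(1))
x0=max(x0,0);y0=max(y0,0);print(x0,y0)
cv2.imwrite('pics/crop6.png',cv2.resize(p[y0:y0+90,x0:x0+80],(533,600),interpolation=cv2.INTER_CUBIC))"
```

```text
t 7.5 tcp [ 467.3 -321.1  291.5] tool x [-0.006 -0.003 -1.   ] y [-0.992 -0.125  0.006] yaw_y -172.8 w 23.3 F [-0.1 -0.6 -1.3]
[[117.90383328 125.75562533]
 [121.15188906 138.67139606]]
140 30 [ 469.  -320.3  156.1] [ 463.  -326.4  146.9] [ 474.5 -314.2  164.4]
165 23 [ 467.3 -321.3  178.2] [ 464.4 -325.9  167. ] [ 470.4 -318.7  189.3]
190 25 [ 468.7 -321.1  202.6] [ 466.3 -324.3  190.3] [ 470.7 -318.2  214.1]
215 36 [ 468.7 -321.6  231.8] [ 463.4 -325.3  215.3] [ 472.2 -318.3  247.8]
250 45 [ 474.  -315.5  258.5] [ 456.1 -332.4  254.3] [ 482.2 -306.6  261.9]
262 148 [ 474.7 -316.5  276.1] [ 456.3 -332.3  262. ] [ 482.8 -307.1  289.9]
77 70
```

View pics/crop6.png

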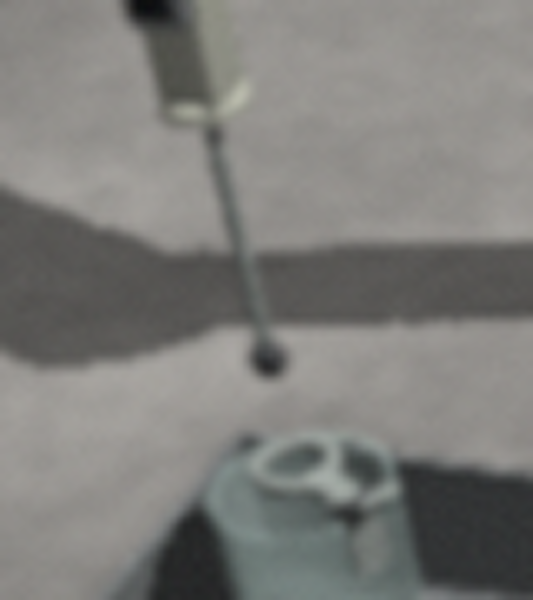

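```bash
python3 -c "
from h import *
print(proj('scene',[[466.5,-322.3,151.5]]),atz('scene',116.8,122.85,151.5),atz('scene',121.3,138.7,106))
p=cv2.imread('pics/s5.png')
g=cv2.cvtColor(p,cv2.COLOR_BGR2GRAY).astype(float)[112:130,108:126]; w=np.clip(95-g,0,None); w[:8]=0
v,u=np.mgrid[112:130,108:126]; print('bulb',(u*w).sum()/w.sum(),(v*w).sum()/w.sum(),w.max()); print(g[6:16,4:14].round())"
```

```text
[[116.99343515 123.35987252]] [ 464.55235438 -323.98754137  151.5       ] [ 467.01279039 -320.56255322  106.        ]
bulb 116.64761904761905 123.76190476190476 48.0
[[105. 103.  99.  95. 102. 107. 108. 109. 109. 108.]
 [139. 138. 125. 108. 107. 122. 135. 143. 143. 141.]
 [159. 154. 138. 113. 103. 119. 140. 154. 159. 159.]
 [163. 155. 137. 104.  90.  99. 120. 139. 155. 157.]
 [164. 153. 125.  88.  75.  81.  94. 115. 138. 153.]
 [164. 149. 112.  72.  60.  67.  73.  95. 129. 150.]
 [164. 149. 117.  73.  47.  47.  61.  89. 128. 151.]
 [163. 155. 135.  97.  61.  51.  66. 103. 137. 154.]
 [161. 158. 151. 131. 107.  96. 106. 128. 148. 157.]
 [158. 158. 158. 154. 146. 141. 142. 146. 153. 155.]]
```

{"op": "arm_command", "data": {"increments": [[[0, 0, 0], [1.5, 1.5, -5], 1], [[0, 0, 0], [1.5, 1.5, -15], 1], [[0, 0, 0], [1.5, 1.5, -27], 1], [[0, 0, 0], [1.5, 1.5, -27], 1], [[0, 0, 0], [1.5, 1.5, -27], 1]]}}

```text
clock: 8.05
position: [468.6, -318.8, 264.2]
ee_rot: [-0.529, 0.47, 0.532, 0.465]
contact_force: [0.4, 0.4, -0.7]
gripper_width: 23.0
```

```bash
python3 -c "
from h import *; s,R=st(); p,d=grab('scene','s6'); X=cloud('scene',d)
M=(abs(X[...,0]-467)<25)&(abs(X[...,1]+321)<25)
for l,h in((135,175),(175,220)):
  P=X[M&(X[...,2]>l)&(X[...,2]<h)]; print(l,len(P),np.median(P,0).round(1))
x,y,w=85,90,60;k=10;im=cv2.resize(p[y:y+w,x:x+w],(600,600),interpolation=cv2.INTER_CUBIC)
t=np.linspace(0,6.3,60)
for r,zz,c in((18,106,(0,0,255)),(12,106,(0,0,255)),(7,s['position'][2]-140.3,(255,0,0)),(3,190,(0,255,0))):
  q=(proj('scene',np.c_[468.2+r*np.cos(t),-320.8+r*np.sin(t),0*t+zz])-[x,y]+.5)*k
  cv2.polylines(im,[q.astype(np.int32)],True,c,1)
cv2.imwrite('pics/crop7.png',im)"
```

```text
t 8.05 tcp [ 468.6 -318.8  264.2] tool x [-0.007 -0.002 -1.   ] y [-0.992 -0.126  0.007] yaw_y -172.8 w 23.0 F [ 0.4  0.4 -0.7]
135 29 [ 469.4 -318.6  158.8]
175 45 [ 469.7 -318.4  198.4]
```

View pics/crop7.png

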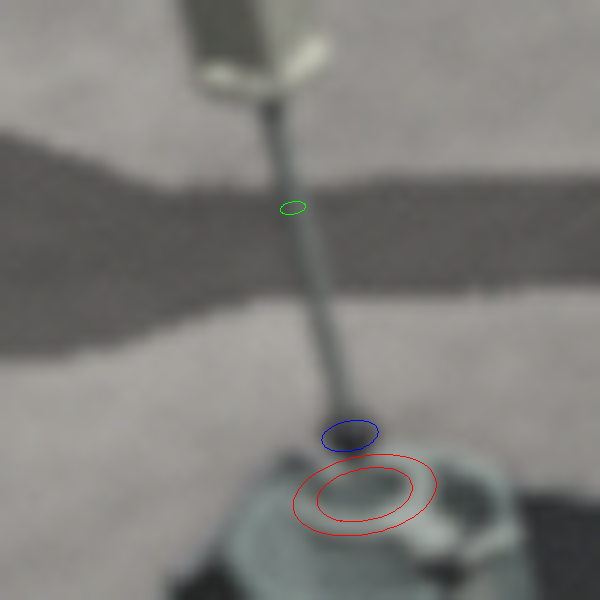

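The rod and bulb line up with the ring within about 1 mm, so I descend.

{"op": "arm_command", "data": {"increments": [[[0, 0, 0], [0, -0.7, -4], 1], [[0, 0, 0], [0, -0.7, -12], 1], [[0, 0, 0], [0, -0.7, -22], 1], [[0, 0, 0], [0, -0.7, -32], 1], [[0, 0, 0], [0, -0.7, -40], 1]]}}

```text
clock: 8.6
position: [468.4, -319.6, 223.3]
ee_rot: [-0.529, 0.47, 0.532, 0.465]
contact_force: [-0.2, 0.7, -1.5]
gripper_width: 23.1
```

```bash
python3 -c "
from h import *; st()"
```

```text
t 8.6 tcp [ 468.4 -319.6  223.3] tool x [-0.008 -0.002 -1.   ] y [-0.992 -0.126  0.008] yaw_y -172.8 w 23.1 F [-0.2  0.7 -1.5]
```

{"op": "arm_command", "data": {"increments": [[[0, 0, 0], [0, -0.3, -10], 1], [[0, 0, 0], [0, -0.3, -20], 1], [[0, 0, 0], [0, -0.3, -30], 1], [[0, 0, 0], [0, -0.3, -39], 1], [[0, 0, 0], [0, -0.3, -46], 1]]}}

```text
clock: 9.1
position: [468.3, -319.8, 176.3]
ee_rot: [-0.529, 0.47, 0.532, 0.465]
contact_force: [-0.4, 0.4, -2.0]
gripper_width: 23.4
```

{"op": "arm_command", "data": {"increments": [[[0, 0, 0], [0, 0, 0], 1], [[0, 0, 0], [0, 0, 0], 1], [[0, 0, 0], [0, 0, 0], 1], [[0, 0, 0], [0, 0, 0], 1], [[0, 0, 0], [0, 0, 0], 1]]}}

```text
clock: 9.6
position: [468.5, -319.9, 176.7]
ee_rot: [-0.529, 0.47, 0.532, 0.465]
contact_force: [0.3, 0.5, -1.8]
gripper_width: 23.3
```

```bash
python3 -c "
from h import *; s,R=st(); p,d=grab('scene','s7')
X=cloud('scene',d);M=(abs(X[...,0]-467)<12)&(abs(X[...,1]+321)<12)
P=X[M&(X[...,2]>112)&(X[...,2]<138)]; print(len(P),np.median(P,0).round(1))
x,y,w=85,90,75;k=8;im=cv2.resize(p[y:y+w,x:x+w],(600,600),interpolation=cv2.INTER_CUBIC)
t=np.linspace(0,6.3,60)
for r,zz,c in((18,106,(0,0,255)),(12,106,(0,0,255)),(7,s['position'][2]-140.3,(255,0,0)),(3,125,(0,255,0))):
  q=(proj('scene',np.c_[468.2+r*np.cos(t),-320.8+r*np.sin(t),0*t+zz])-[x,y]+.5)*k
  cv2.polylines(im,[q.astype(np.int32)],True,c,1)
cv2.imwrite('pics/crop8.png',im)"
```

```text
t 9.6 tcp [ 468.5 -319.9  176.7] tool x [-0.007 -0.002 -1.   ] y [-0.992 -0.126  0.008] yaw_y -172.8 w 23.3 F [ 0.3  0.5 -1.8]
16 [ 469.7 -320.7  122.4]
```

View pics/crop8.png

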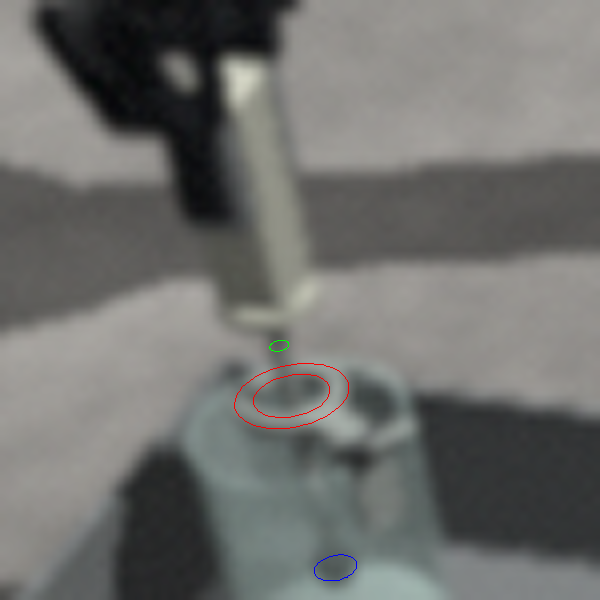

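```bash
python3 -c "
from h import *; arm.job_done(); st()"
```

```text
the job is handed in; nothing more can be done
the job is handed in; nothing more can be done
```

I handed the job in at about 9.6 s. The gripper is still holding the white probe in the jar, with its rod through the guide ring. The hand-in reports no verdict.

- **Moves:** I gripped the probe by its handle in the large grey stand and lifted it 8 mm. I then led it 36 mm to the slot's corner and out of the mouth with the tip still low. Last, I carried it over the jar and lowered it through the ring.
- **Slot:** the force readings along the slot stayed within about 2 N, so the probe was not forced.
- **Last checks:**
  - The rod was within about 1–2 mm of the ring's centre in the scene camera overlay.
  - The tip was about 19 mm above the jar's inside floor, worked out from the gripper height.
  - The probe was upright to within about 0.01 rad, going by the tool's tilt.
  - The grip was 23.3 mm wide, and there was no sign of contact; the side force was about 0.5 N.
- **Disagreement:** the camera and the gripper position differed by about 2 mm at the grasp, which is within the calibration. I allowed for it by lining up the ring and the rod in the same camera.
- **Not checked:** I did not re-measure the jar or the other things in the basket and on the shelf afterwards. In the last picture the ring was still where I had measured it.

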